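# Fold the drawing board flat past its ratchet

## Task

The tilting drawing board is propped up on its ratchet and only goes up, notch by notch. Lift its free edge past the top notch until the weighted pawl beside it tips over and lets go, then lower the board flat on to its stand, supporting it with the gripper on the way down instead of letting it sink by itself. Leave the things standing around it where they are.

Things in the scene. Friction and masses are not known exactly. Their poses are not given: they have to be found in the camera images.
- stand: Low wooden stand, fixed to the table. Origin on the table straight under the middle of the hinge line; x points from the board's free edge to the hinge, y along the hinge line, z up. x points to the robot's right (yaw -1.57 +- 0.35). Rails 18 mm high at y = -120 and +120 mm, from x = -185 to +20 mm; on each a 22 mm rest post at x = -150 mm, up to the flat board's underside (84 mm).
- hinge_mid (a point): Middle of the hinge line, 90 mm above the table; same axes as the stand. Raising the board takes 3 to 10 N at the free edge.
- lift_edge (a point): Middle of the board's free edge, at half its thickness; moves with it. Plywood board 210 mm from hinge line to free edge, 300 mm along y, 12 mm thick, 0.68 to 0.83 kg. Axes: x from free edge to hinge, z out of the upper face. When flat the edge is 90 mm above the table and overhangs the rest posts by 49 mm; the space before and below it is clear for fingers.
- board (a joint): Board angle, rad: 0 flat, grows as the free edge rises, stop at 1.20. Notches hold it from going down at about 0.21, 0.42, 0.63, 0.84. It starts on, or settling on to, one of the lower three. Near 1.1 it tips the pawl over; then it can be lowered to 0. Unpropped and unsupported it sinks at about 0.6 rad/s (damped hinge). In the last 0.2 rad a pin sets the pawl back, with slight resistance.
- pawl (a joint): Pawl angle in rad: 0 engaged (leaning towards the hinge), 0.60 fully tipped away from the hinge, released. It clicks up to about 0.12 and back as each notch passes; beyond about 0.3 it tips over by its own weight and stays released.
- pawl_weight (a point): Centre of the round steel weight, 26 mm across, on the upper part of the dark steel pawl. The pawl stands beside the board at its +y side (with the weight, y = 159 to 214 mm in the stand's frame), on a pivot at x = -115 mm, 30 mm above the table; its top is about 140 mm above the table. Keep clear of it.
- power_box: Bystander: loose black power supply box, 100 x 130 x 55 mm high, origin at the centre of its underside; behind the hinge.
- ink_bottle: Bystander: loose amber bottle, 44 mm across, 105 mm high, origin at the centre of its underside; behind the hinge, farther from the robot than the box.
- rinse_cup: Bystander: loose grey cup, 76 mm across the rim, 100 mm high, origin at the centre of its underside; in front of the free edge, off its far (+y) end.

How it is judged (in metres and radians):
On the way, in this order (a step that is already met when the one before it is completed fails the run):
1. the board is lifted past its top notch and the pawl has tipped over, released (value of joint board above 0.9 rad and value of joint pawl above 0.45 rad), for 0.1 s.
2. the board, on its way down between 0.4 and 0.05 rad, rests on the gripper (at least 0.3 N) for 0.1 s (value of joint board between 0.05 and 0.4 rad and contact force between any of the fingers, the arm and board above 0.3 N), for 0.1 s.
At the end, for the whole second after the job is handed in: The board lies flat on its stand (angle under 0.05 rad, free edge within 12 mm of its flat height) and at rest (value of joint board below 0.05 rad and velocity of joint board between -0.05 and 0.05 rad/s); the robot touches nothing.
It fails at once if the power box is moved more than 30 mm (distance of power_box from where it was at the start of the episode above 0.03 m).
It fails at once if the bottle is moved more than 30 mm or tipped (distance of ink_bottle from where it was at the start of the episode above 0.03 m or angle between ink_bottle's own z axis and vertical above 0.5 rad).
It fails at once if the cup is moved more than 30 mm or tipped (distance of rinse_cup from where it was at the start of the episode above 0.03 m or angle between rinse_cup's own z axis and vertical above 0.5 rad).
It also fails if it takes over 51 s, if anything falls off the work surface, if the arm or the gripper's body presses on something with over 40 N, if the wrist force passes 120 N, or if a joint passes its speed limit or range.

## Robot

A 6-joint arm with a two-finger parallel gripper is mounted at the origin on the work surface. World frame = base frame: x ahead of the robot, y to its left, z up, the work surface at z = 0. Lengths are in mm, angles in degrees, forces in N, time in s.
With the tool pointing down it reaches from about 300 to 850 mm from the base axis. Payload 4.2 kg.
Tool frame: the origin (TCP) lies on the centre line of the jaws, within the pads' length; the fingertips stand 11 mm ahead of it and the grasp point (between the pads) lies 8 mm behind it; z points along the fingers, y is the direction in which the jaws open and shut (so a half turn about z gives the same grasp; the last joint's range is limited). The gripper opens to 91 mm and grips with 3 to 60 N. Pads are 32 mm wide; open, the fingers measure 118 mm over their backs; the gripper's body (76 mm by 178 mm) begins 60 mm behind the grasp point.
Start: joints at [-71.391, 18.312, 89.639, -0, 72.044, -1.146], TCP at [194.359, -541.174, 195.976] pointing down, gripper open.
Joint ranges: [-177.97, 177.97], [-48.28, 115.42], [12.27, 149.76], [-77.06, 257.06], [2.81, 150.46], [-146.56, 146.56]. Speed limits (degrees/s): [147.25, 147.25, 180, 180, 180, 180].

## Interface

Orientations are given as [roll, pitch, yaw] about the fixed x, y, z axes, in that order (R = Rz(yaw) Ry(pitch) Rx(roll)).
In Python, from workcell import env, grab_frame gives the robot as it stands. The module is installed in compiled form; this text tells all that it offers.
- The arm moves only by the tool arm_command, never from a script. Its argument "series" is one flat list of numbers, 6 for each row, row after row: the shift along the world's x, y, z each as a share of 400 mm, from -1 to 1, then the turn, a rotation vector about the world's x, y, z each as a share of 45 degrees, from -1 to 1. A call has 1 to 20 rows; each row shifts and turns the commanded pose from where the row before left it; what a row does not reach is not made up. A row lasts 1/12 s, in which the tool goes at most 41.7 mm and 7.16 degrees, less where a joint would pass 70% of its speed; a pose out of reach is approached as far as the arm can. A call with a number of a shift or a turn outside -1 to 1 is refused whole. A call with a gripper value outside its range is refused whole. "hand" is the opening, from 0 (shut) to 1 (fully open), set as the call begins (left out, the last holds). The fingers move at their own pace and stop on an object; "newtons" is the grip in N (left out, the last holds). Time passes only in rows, so rows that do not move let the fingers close. It gives the time, the measured TCP pose, the force and the opening at its end, in the units of the state.
- env.state(): the state, without advancing time (a new reading comes with each control period).
- grab_frame(name): name is "side" or "top"; returns a dict with "frame" (400x640x3 uint8, red, green, blue), "intrinsics" (3x3 intrinsics, pixels), "R" (3x3) and "t" (3): a world point X has camera coordinates R X + t. Camera axes: x right, y down, z forward; pixel columns grow to the right and rows downward; lengths in mm; the calibration is good to about 2 mm. A picture is of the moment at which its call begins. There is no depth.
- env.job_done(): hands the job in, once; it reports no verdict.
The state is a dict: "time_s": time; "qpos": joint angles; "qvel": joint speeds; "effort": joint torques, N m; "ee_pos": TCP position; "ee_rot": TCP orientation; "force": force on the tool from outside, world axes, zero at the start; "torque": the same for the moment, N m; "gripper_width": finger opening in mm.
Only numpy, scipy, OpenCV 4.12 (cv2) and the standard library are available. Lean on these libraries where they do the work, as an engineer would, in place of code of your own. Each camera call takes 0.05 s, during which the arm holds its last target.

## Working session

There is one attempt and no reset: what is moved stays moved. The work goes in short steps, Python scripts to look and compute and a tool call to move; the robot and the scene stay as the last step left them, time stands still between calls to the robot, and variables do not carry over. Pictures are saved under pics/ and viewed, and the job is handed in when it is done.

Besides the shell and the picture viewer there is one more tool, called after ">>>" as name(argument=value, ...) on one line, values as JSON. arm_command: Moves the arm, as the interface text tells. Shift numbers are shares of 400 mm and turn numbers shares of 45 degrees, none past 1 either way. Its arguments: {"type":"object","properties":{"series":{"type":"array"},"hand":{"type":"number"},"newtons":{"type":"number"}},"required":["series"]}

```bash
mkdir -p pics
python3 - <<'E'
from workcell import env, grab_frame
import cv2,json,numpy as np
s=env.state();print(s)
for n in("side","top"):
    f=grab_frame(n);cv2.imwrite(f"pics/{n}0.png",f["frame"][:,:,::-1])
    np.savez(f"{n}.npz",K=f["intrinsics"],R=f["R"],t=f["t"],f=f["frame"])
    print(n,f["intrinsics"],f["R"],f["t"])
E
```

```text
{'time_s': 0.0, 'qpos': array([-7.13893748e+01,  1.83522161e+01,  8.97089050e+01, -2.55269870e-03,
        7.20446654e+01, -1.14672578e+00]), 'qvel': array([-0.0845344 , -0.05586226, -0.02837399,  0.04097874, -0.02974323,
        0.046615  ]), 'effort': array([ 1.29330943e-03, -4.12457943e+01, -2.31977087e+01,  7.28720916e-02,
        4.57716035e-02, -1.66451227e-04]), 'ee_pos': array([ 194.17004506, -540.6229409 ,  195.09763541]), 'ee_rot': array([-1.79894186e+02,  3.09348049e-04,  1.97581404e+01]), 'force': array([0.6445045 , 0.41235082, 0.25093275]), 'torque': array([0.00494521, 0.04299371, 0.00350107]), 'gripper_width': 91.31627230466427}
side [[362.50485742   0.         324.18505834]
 [  0.         362.50485742 203.02064854]
 [  0.           0.           1.        ]] [[-0.82131498 -0.57045322 -0.00498181]
 [-0.34115543  0.49814316 -0.79716144]
 [ 0.45722497 -0.65302106 -0.60374566]] [493.61403392 264.6983743  601.98615763]
top [[367.99111854   0.         322.63618185]
 [  0.         367.99111854 202.72785047]
 [  0.           0.           1.        ]] [[-0.00829211 -0.99973114 -0.02165402]
 [-0.9955787   0.01027998 -0.09336688]
 [ 0.09356438  0.02078408 -0.99539627]] [ 14.0139613  606.21060117 725.72611993]
```

View pics/side0.png

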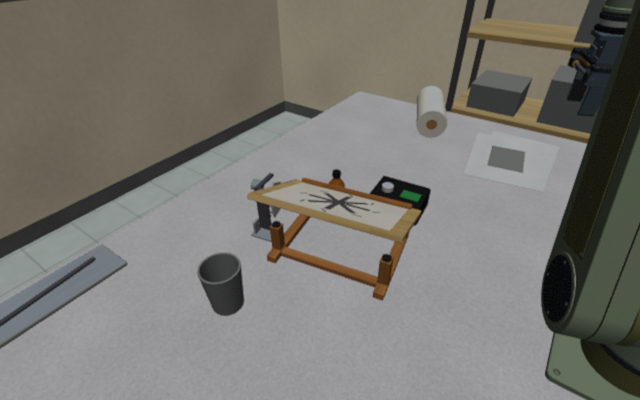

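View pics/top0.png

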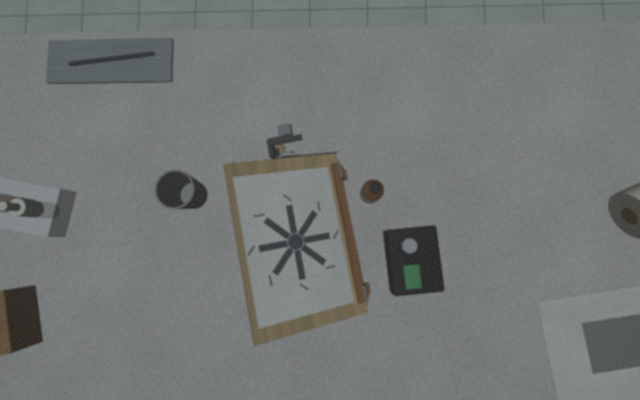

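Run:
```python
import cv2,numpy as np
a=cv2.imread("pics/side0.png")[150:320,180:460];cv2.imwrite("pics/sc.png",cv2.resize(a,None,fx=2.8,fy=2.8,interpolation=cv2.INTER_CUBIC))
a=cv2.imread("pics/top0.png")[110:360,140:460];cv2.imwrite("pics/tc.png",cv2.resize(a,None,fx=2.4,fy=2.4,interpolation=cv2.INTER_CUBIC))
```

```text
(no output)
```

View pics/sc.png

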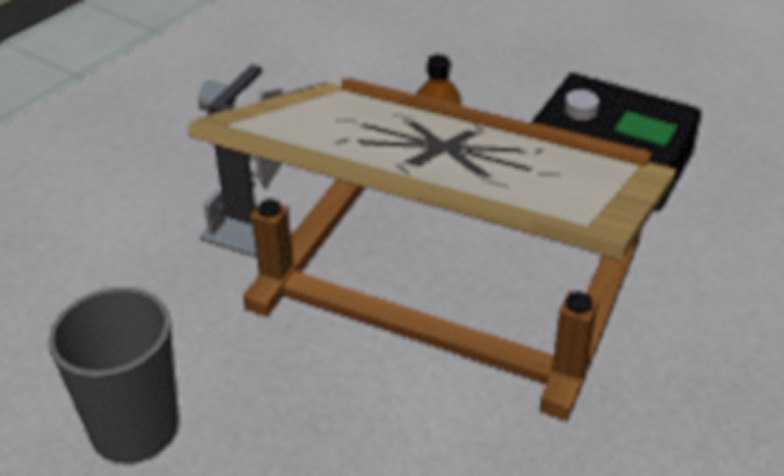

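View pics/tc.png

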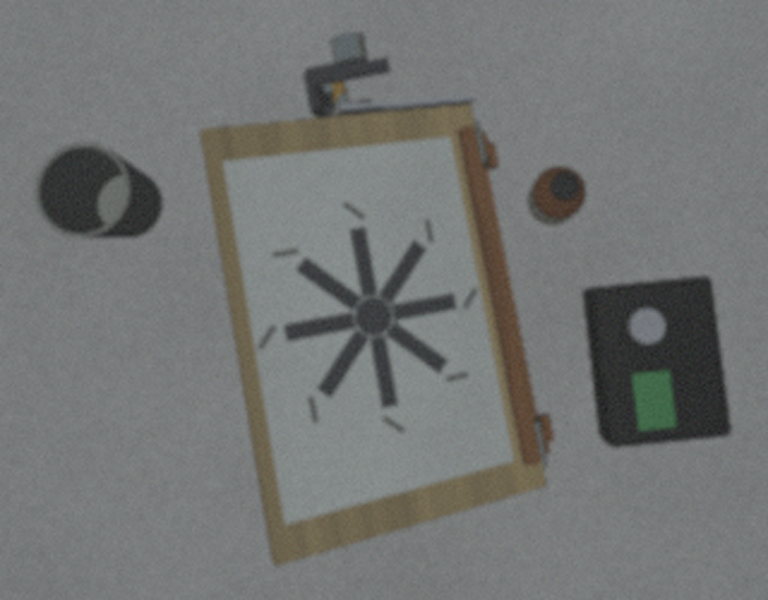

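```bash
cat > h.py <<'E'
import numpy as np,cv2
C={n:np.load(n+".npz") for n in("side","top")}
def P(n): c=C[n]; return c["K"]@np.c_[c["R"],c["t"]]
def tri(s,t):
    X=cv2.triangulatePoints(P("side"),P("top"),np.array(s,float),np.array(t,float)).ravel();X=X[:3]/X[3]
    r=[pr(n,X)-p for n,p in(("side",s),("top",t))];return X,np.round(r,1).tolist()
def pr(n,X):
    q=P(n)@np.r_[X,1];return q[:2]/q[2]
def plane(n,p,z):
    c=C[n];d=c["R"].T@np.linalg.solve(c["K"],np.r_[p,1]);o=-c["R"].T@c["t"];return o+d*(z-o[2])/d[2]
E
python3 - <<'E'
from h import *
np.set_printoptions(precision=1,suppress=True)
S=lambda x,y:(180+x/2.8,150+y/2.8); T=lambda x,y:(140+x/2.4,110+y/2.4)
A,r=tri(S(191,124),T(202,130));print("far",A,r)
B,r=tri(S(618,243),T(277,563));print("near",B,r)
e=(A-B);print(np.linalg.norm(e), (A+B)/2)
H,r=tri(S(675,174),T(545,485));print("hinge near",H,r)
print("centre art",tri(S(445,147),T(373,316)))
for n,p in(("post far",S(270,208)),("post near",S(579,302))): print(n,plane("side",p,84))
print("cup",plane("side",S(112,333),100),plane("top",T(84,190),100))
print("weight",plane("top",T(348,46),125), "pawl", plane("top",T(320,75),140))
E
```

```text
far [658.3 169.  176.8] [[-0.3, -0.1], [0.2, 0.3]]
near [367.7 114.7 177.7] [[0.7, -0.0], [-0.3, -0.6]]
295.63621581230075 [513.  141.8 177.3]
hinge near [398.9 -72.5  91.4] [[-0.3, 0.0], [0.1, 0.3]]
centre art (array([528.1,  53.3, 140.7]), [[-0.3, -0.0], [0.2, 0.3]])
post far [634.2 126.7  84. ]
post near [399.8  83.2  84. ]
cup [623.4 288.5 100. ] [628.  283.9 100. ]
weight [732.8  73.9 125. ] pawl [706.5  92.8 140. ]
```

>>> arm_command(series=[0.058, 0.055, 0.051, 0, 0, 0.15, 0.058, 0.055, 0.051, 0, 0, 0.15, 0.058, 0.055, 0.051, 0, 0, 0.15, 0.058, 0.055, 0.051, 0, 0, 0.15, 0.058, 0.055, 0.051, 0, 0, 0.15, 0.058, 0.055, 0.051, 0, 0, 0.15, 0.058, 0.055, 0.051, 0, 0, 0.15, 0.058, 0.055, 0.051, 0, 0, 0.15, 0.058, 0.055, 0.051, 0, 0, 0.15, 0.058, 0.055, 0.051, 0, 0, 0.15, 0.058, 0.055, 0.051, 0, 0, 0.15, 0.029, 0.09, 0, 0, 0, 0.15, 0.029, 0.09, 0, 0, 0, 0, 0.029, 0.09, 0, 0, 0, 0, 0.029, 0.09, 0, 0, 0, 0, 0.029, 0.09, 0, 0, 0, 0, 0.029, 0.09, 0, 0, 0, 0, 0.029, 0.09, 0, 0, 0, 0, 0.029, 0.09, 0, 0, 0, 0, 0.029, 0.09, 0, 0, 0, 0], hand=0.3)

```text
time_s: 1.77
ee_pos: [554.0, 26.7, 420.0]
ee_rot: [-180.0, -0.0, 100.8]
force: [1.1, -0.0, 0.3]
gripper_width: 27.8
```

```bash
python3 -c "
from workcell import env
print({k:(v.round(1) if hasattr(v,'round') else v) for k,v in env.state().items()})"
```

```text
{'time_s': 1.7667, 'qpos': array([  1.6,  13.8,  64.7,  -0. , 101.6,  -9.2]), 'qvel': array([ 45. ,  15.5, -20.2,  -0.4,   4.5,  44.7]), 'effort': array([ -3. , -41.1, -23.6,   0.2,   0.2,  -0.6]), 'ee_pos': array([554. ,  26.7, 420. ]), 'ee_rot': array([-180. ,   -0. ,  100.8]), 'force': array([ 1.1, -0. ,  0.3]), 'torque': array([ 0. , -0.1, -0. ]), 'gripper_width': 27.784900817591126}
```

>>> arm_command(series=[-0.03, 0.078, -0.02, 0, 0, 0, -0.03, 0.078, -0.02, 0, 0, 0, -0.03, 0.078, -0.02, -0.147, -0.027, 0, -0.03, 0.078, -0.02, -0.147, -0.027, 0, -0.03, 0.078, -0.02, -0.147, -0.027, 0, -0.03, 0.078, -0.02, -0.147, -0.027, 0, -0.03, 0.078, -0.02, -0.147, -0.027, 0, -0.03, 0.078, -0.02, -0.147, -0.027, 0, -0.03, 0.078, -0.02, 0, 0, 0, 0, 0, 0, 0, 0, 0, 0, 0, 0, 0, 0, 0])

```text
time_s: 2.68
ee_pos: [445.3, 307.6, 346.4]
ee_rot: [-179.5, 40.5, 101.2]
force: [-0.0, 0.7, 0.6]
gripper_width: 27.2
```

```bash
cat > st.py <<'E'
from workcell import env
import numpy as np
from scipy.spatial.transform import Rotation as Ro
s=env.state()
R=Ro.from_euler('xyz',s['ee_rot'],degrees=True).as_matrix()
print('t',s['time_s'],'q',s['qpos'].round(1),'p',s['ee_pos'].round(1),'F',s['force'].round(1))
print('z',R[:,2].round(3),'y',R[:,1].round(3))
E
python3 st.py
```

```text
t 2.6833 q [ 51.9  25.6  69.1 -31.6 111.6  36. ] p [445.3 307.6 346.4] F [-0.   0.7  0.6]
z [ 0.118 -0.639 -0.76 ] y [ 0.982  0.189 -0.007]
```

>>> arm_command(series=[0.004, -0.032, -0.064, -0.105, -0.02, 0, 0.004, -0.032, -0.064, -0.105, -0.02, 0, 0.004, -0.032, -0.064, -0.105, -0.02, 0, 0.004, -0.032, -0.064, 0, 0, 0, 0.004, -0.032, -0.064, 0, 0, 0, 0.004, -0.032, -0.064, 0, 0, 0, 0, 0, 0, 0, 0, 0, 0, 0, 0, 0, 0, 0])

```text
time_s: 3.35
ee_pos: [456.0, 227.2, 195.7]
ee_rot: [-179.6, 54.8, 100.8]
force: [0.6, 0.3, 0.6]
gripper_width: 27.0
```

```bash
python3 st.py
python3 - <<'E'
from workcell import grab_frame
import cv2,numpy as np
a=[cv2.resize(grab_frame(n)["frame"][:,:,::-1],(400,250)) if 0 else grab_frame(n)["frame"][:,:,::-1] for n in("side","top")]
cv2.imwrite("pics/s1.png",np.vstack([a[0][100:400,100:640],a[1][60:360,60:600]]))
E
```

```text
t 3.35 q [ 50.7  31.9  90.3 -39.   98.1  49.1] p [456.  227.2 195.7] F [0.6 0.3 0.6]
z [ 0.147 -0.804 -0.576] y [ 0.983  0.182 -0.004]
```

View pics/s1.png

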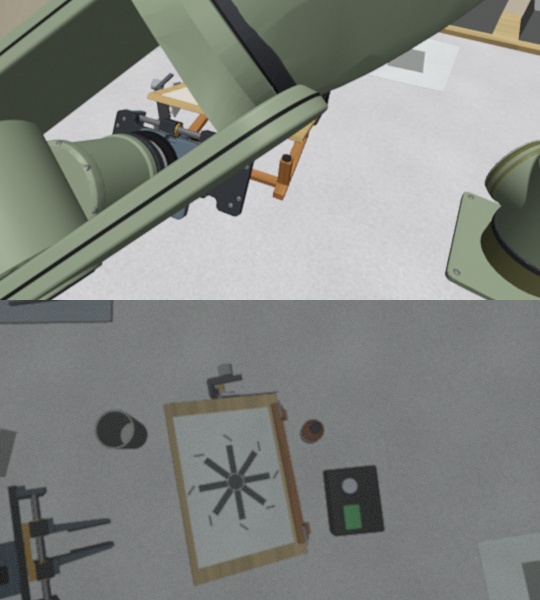

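>>> arm_command(series=[0.009, -0.047, -0.038, 0, 0, 0, 0.009, -0.047, -0.038, 0, 0, 0, 0.009, -0.047, -0.038, 0, 0, 0, 0.009, -0.047, -0.038, 0, 0, 0, 0, 0, 0, 0, 0, 0, 0, 0, 0, 0, 0, 0])

```text
time_s: 3.95
ee_pos: [470.7, 153.9, 135.2]
ee_rot: [-179.9, 54.7, 100.7]
force: [0.0, -0.1, 0.7]
gripper_width: 27.3
```

```bash
cat > pic.py <<'E'
import sys,cv2
from workcell import grab_frame
cv2.imwrite(f"pics/{sys.argv[1]}.png",cv2.resize(grab_frame("top")["frame"][110:360,100:420,::-1],None,fx=2.4,fy=2.4))
E
python3 st.py; python3 pic.py p2
```

```text
t 3.95 q [ 45.2  32.2 100.5 -42.2  87.1  52.7] p [470.7 153.9 135.2] F [ 0.  -0.1  0.7]
z [ 0.149 -0.803 -0.578] y [ 0.983  0.184 -0.001]
```

View pics/p2.png

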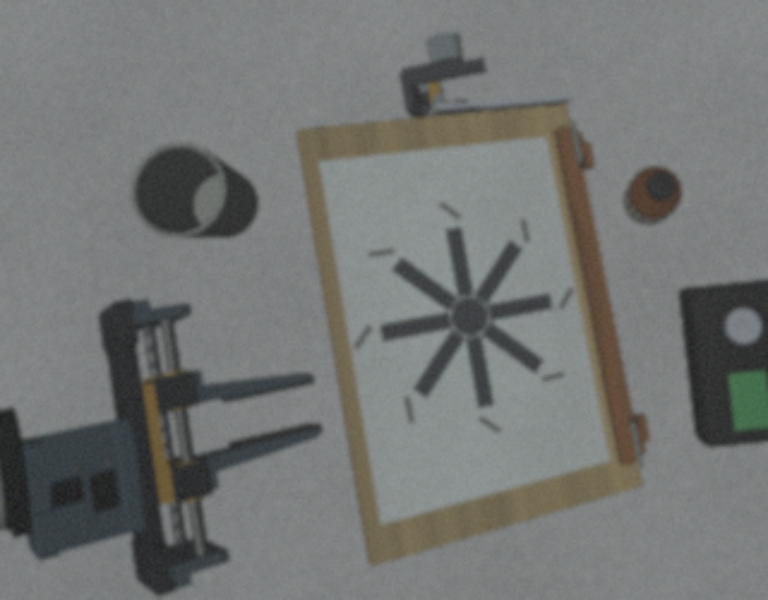

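```bash
cat > traj.py <<'E'
import numpy as np
H=np.array([547,-44.]);X=np.array([.183,-.983]);Y=np.array([.983,.183]);y0=-40
b=np.radians(35.2);d=np.array([np.cos(b),-np.sin(b)]);n=np.array([np.sin(b),np.cos(b)])
def tcp(th,L=25,w=16):
    e=np.array([-210*np.cos(th),90+210*np.sin(th)]);bd=np.array([np.cos(th),-np.sin(th)]);bn=np.array([np.sin(th),np.cos(th)])
    c=e-6*bn
    p=c+L*bd-11*d-w*n if th>b else c-(11-L)*d-w*n
    return np.r_[H+p[0]*X+y0*Y,p[1]]
if __name__=="__main__":
    np.set_printoptions(precision=1,suppress=True)
    pv=np.array([470.7,153.9,135.2])
    for t in [.42,.5,.6,.7,.8,.9,1.,1.05,1.1,1.15]:
        q=tcp(t);print(t,q,"share",((q-pv)/400).round(3));pv=q
    print()
    for t in [1.1,1,.9,.8,.7,.6,.5,.4,.3,.2,.1,0]:
        q=tcp(t);print(t,q,"share",((q-pv)/400).round(3));pv=q
E
python3 traj.py
```

```text
0.42 [472.5 137.4 149. ] share [ 0. -0.  0.]
0.5 [473.8 130.5 164.3] share [ 0. -0.  0.]
0.6 [475.7 120.2 182.5] share [ 0. -0.  0.]
0.7 [477.7 109.5 197.9] share [ 0. -0.  0.]
0.8 [480.   97.5 211.8] share [ 0. -0.  0.]
0.9 [482.4  84.2 224.5] share [ 0. -0.  0.]
1.0 [485.1  69.8 235.7] share [ 0. -0.  0.]
1.05 [486.5  62.2 240.8] share [ 0. -0.  0.]
1.1 [488.   54.3 245.4] share [ 0. -0.  0.]
1.15 [489.5  46.3 249.7] share [ 0. -0.  0.]

1.1 [488.   54.3 245.4] share [-0.  0. -0.]
1 [485.1  69.8 235.7] share [-0.  0. -0.]
0.9 [482.4  84.2 224.5] share [-0.  0. -0.]
0.8 [480.   97.5 211.8] share [-0.  0. -0.]
0.7 [477.7 109.5 197.9] share [-0.  0. -0.]
0.6 [475.7 120.2 182.5] share [-0.  0. -0.]
0.5 [473.8 130.5 164.3] share [-0.  0. -0.]
0.4 [472.3 138.9 145.1] share [-0.  0. -0.]
0.3 [471.  145.5 125.2] share [-0.   0.  -0.1]
0.2 [470.2 150.  104.7] share [-0.   0.  -0.1]
0.1 [469.7 152.5  83.9] share [-0.   0.  -0.1]
0 [469.7 152.9  62.9] share [-0.   0.  -0.1]
```

>>> arm_command(series=[0.002, -0.021, 0.017, 0, 0, 0, 0.002, -0.021, 0.017, 0, 0, 0, 0.002, -0.009, 0.019, 0, 0, 0, 0.002, -0.009, 0.019, 0, 0, 0, 0.002, -0.013, 0.023, 0, 0, 0, 0.002, -0.013, 0.023, 0, 0, 0, 0.003, -0.013, 0.019, 0, 0, 0, 0.003, -0.013, 0.019, 0, 0, 0, 0, 0, 0, 0, 0, 0])

```text
time_s: 4.75
ee_pos: [477.6, 108.1, 198.1]
ee_rot: [-179.9, 54.8, 100.6]
force: [0.3, 0.6, 0.5]
gripper_width: 27.1
```

```bash
python3 st.py; python3 pic.py p3
```

```text
t 4.75 q [ 41.6  26.  100.8 -44.4  89.5  46.6] p [477.6 108.1 198.1] F [0.3 0.6 0.5]
z [ 0.149 -0.803 -0.577] y [ 0.983  0.183 -0.001]
```

View pics/p3.png

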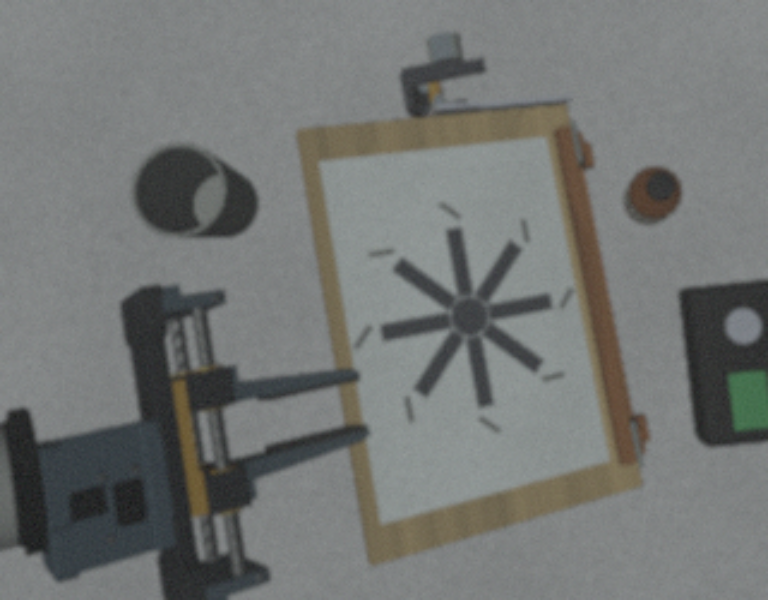

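Run:
```python
from h import *
np.set_printoptions(precision=1,suppress=True)
f=lambda p:((p-[100,110])*2.4)
z=np.array([.149,-.803,-.577]);y=np.array([.983,.183,0])
for p in([470.7,153.9,135.2],[477.6,108.1,198.1]):
    for k in(-17,17): print(p,f(pr("top",np.array(p)+11*z+k*y)))
X=np.array([.183,-.983]);Y=np.array([.983,.183]);H=np.array([547,-44.])
for u,z_ in((-192,175),(-189,181),(0,90)):
  for v in(-150,0,150): print(u,v,f(pr("top",np.r_[H+u*X+v*Y,z_])))
```

```text
[470.7, 153.9, 135.2] [349.6 417.6]
[470.7, 153.9, 135.2] [341.7 371.2]
[477.6, 108.1, 198.1] [397.2 418.6]
[477.6, 108.1, 198.1] [388.1 367.3]
-192 -150 [369.  565.4]
-192 0 [331.  342.4]
-192 150 [294.7 129.8]
-189 -150 [371.6 567.2]
-189 0 [333.1 341.9]
-189 150 [296.4 127.3]
0 -150 [639.7 484.4]
0 0 [600.6 290.4]
0 150 [563.1 104.4]
```

Run:
```python
from workcell import grab_frame
import cv2
cv2.imwrite("pics/s3.png",grab_frame("side")["frame"][:,:,::-1])
```

```text
(no output)
```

View pics/s3.png

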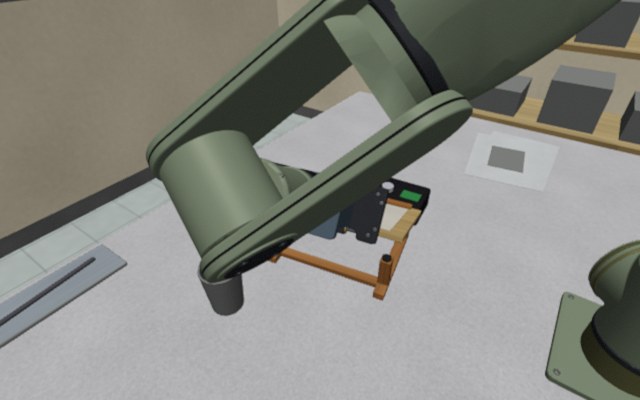

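Run:
```python
from workcell import grab_frame
import cv2,numpy as np
a=cv2.resize(grab_frame("side")["frame"][160:260,280:440,::-1],None,fx=3.7,fy=3.7,interpolation=2)
b=cv2.resize(grab_frame("top")["frame"][220:400,110:270,::-1],None,fx=3.3,fy=3.3,interpolation=2)
cv2.imwrite("pics/a4.png",a);cv2.imwrite("pics/b4.png",b)
```

```text
(no output)
```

View pics/a4.png

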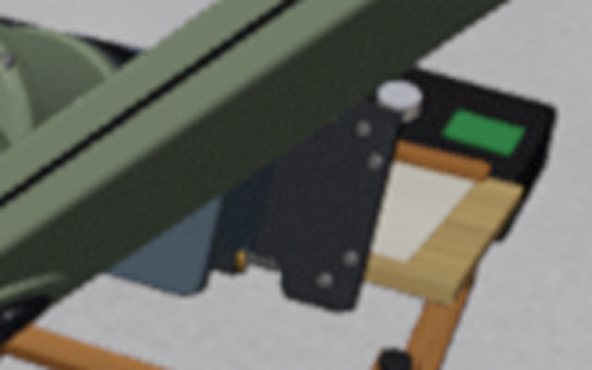

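View pics/b4.png

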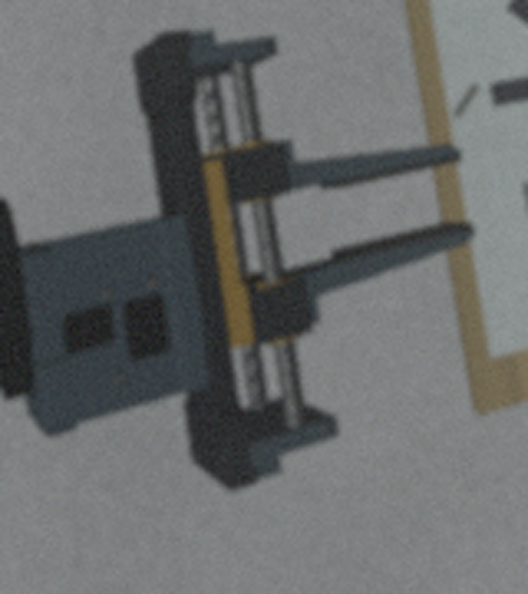

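Run:
```python
from h import *
np.set_printoptions(precision=1,suppress=True)
p=np.array([477.6,108.1,198.1]);z=np.array([.149,-.803,-.577]);y=np.array([.983,.183,0]);x=np.cross(y,z)
print(x)
for s in((388,190),(375.9,243.8)):
  X,r=tri(s,(212,349.7)); print(X,r,"tool frame",[(X-p)@a for a in(x,y,z)])
# full-body prediction
for k in(-38,38):
  q=p-89*y-68*z+k*x; print(k,q,pr("side",q),pr("top",q))
# tip predicted / seen
for s in((110+457/3.3,220+153/3.3),(110+472/3.3,220+232/3.3)):
  for zz in(180,190,200,210):
    X=plane("top",s,zz);print(zz,X,[round((X-p)@a,1) for a in(x,y,z)])
```

```text
[-0.1  0.6 -0.8]
[388.2 149.4 282.3] [[-1.3, 0.0], [0.6, 1.2]] tool frame [np.float64(-35.89186317374798), np.float64(-80.35282642347423), np.float64(-95.11138912594488)]
[374.4 177.9 208.4] [[5.3, -0.2], [-2.6, -4.4]] tool frame [np.float64(42.01572193394436), np.float64(-88.64986121028994), np.float64(-77.34831681092989)]
-38 [384.  124.9 268.4] [395.9 190.8] [233.9 350.9]
38 [376.  168.  206.3] [383.3 240.4] [216.3 343.8]
180 [490. 126. 180.] [np.float64(23.6), np.float64(15.4), np.float64(-2.1)]
190 [490.7 123.8 190. ] [np.float64(14.1), np.float64(15.8), np.float64(-5.9)]
200 [491.5 121.5 200. ] [np.float64(4.6), np.float64(16.1), np.float64(-9.8)]
210 [492.3 119.3 210. ] [np.float64(-4.9), np.float64(16.5), np.float64(-13.7)]
180 [451.9 118.2 180. ] [np.float64(23.2), np.float64(-23.4), np.float64(-1.5)]
190 [453.3 116.1 190. ] [np.float64(13.7), np.float64(-22.4), np.float64(-5.4)]
200 [454.7 114.1 200. ] [np.float64(4.2), np.float64(-21.4), np.float64(-9.3)]
210 [456.1 112.  210. ] [np.float64(-5.3), np.float64(-20.4), np.float64(-13.2)]
```

>>> arm_command(series=[-0.016, 0.088, 0, 0, 0, 0, -0.016, 0.088, 0, 0, 0, 0, 0, 0, -0.055, 0, 0, 0, 0, 0, -0.055, 0, 0, 0, 0.009, -0.047, -0.034, 0, 0, 0, 0.009, -0.047, -0.034, 0, 0, 0, 0.009, -0.047, -0.034, 0, 0, 0, 0, 0, 0, 0, 0, 0, 0, 0, 0, 0, 0, 0])

```text
time_s: 5.7
ee_pos: [474.7, 122.2, 110.9]
ee_rot: [-179.4, 54.9, 101.0]
force: [-0.3, 0.0, 0.8]
gripper_width: 27.0
```

```bash
python3 st.py; python3 pic.py p4
```

```text
t 5.7 q [ 42.8  32.9 104.3 -44.1  82.9  54.3] p [474.7 122.2 110.9] F [-0.3  0.   0.8]
z [ 0.147 -0.804 -0.576] y [ 0.983  0.184 -0.006]
```

View pics/p4.png

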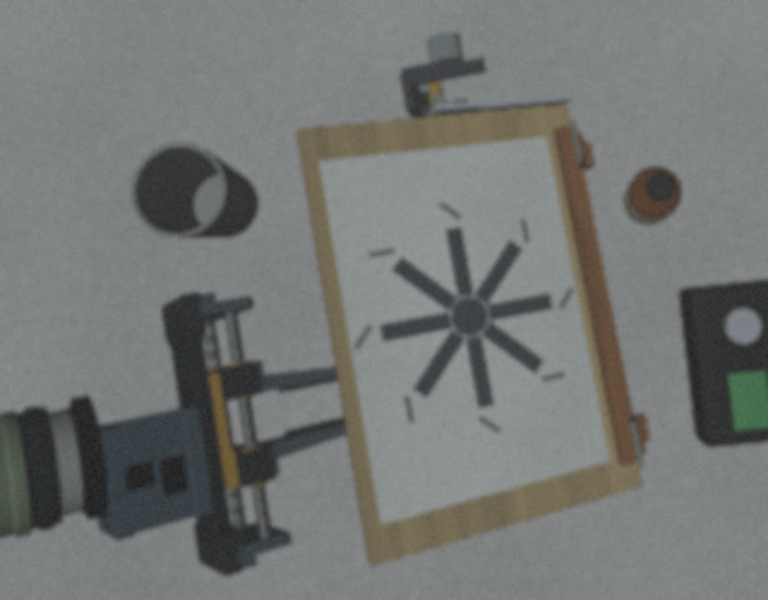

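>>> arm_command(series=[0.001, -0.003, 0.032, 0, 0, 0, 0.001, -0.003, 0.032, 0, 0, 0, 0.002, -0.009, 0.019, 0, 0, 0, 0.002, -0.009, 0.019, 0, 0, 0, 0.002, -0.013, 0.023, 0, 0, 0, 0.002, -0.013, 0.023, 0, 0, 0, 0, 0, 0, 0, 0, 0])

```text
time_s: 6.33
ee_pos: [479.8, 103.4, 173.0]
ee_rot: [179.9, 54.6, 100.5]
force: [0.3, 2.8, -1.9]
gripper_width: 27.4
```

```bash
python3 st.py; python3 pic.py p5
```

```text
t 6.3333 q [ 41.1  27.4 102.6 -44.8  86.7  48.7] p [479.8 103.4 173. ] F [ 0.3  2.8 -1.9]
z [ 0.151 -0.801 -0.579] y [0.983 0.185 0.001]
```

View pics/p5.png

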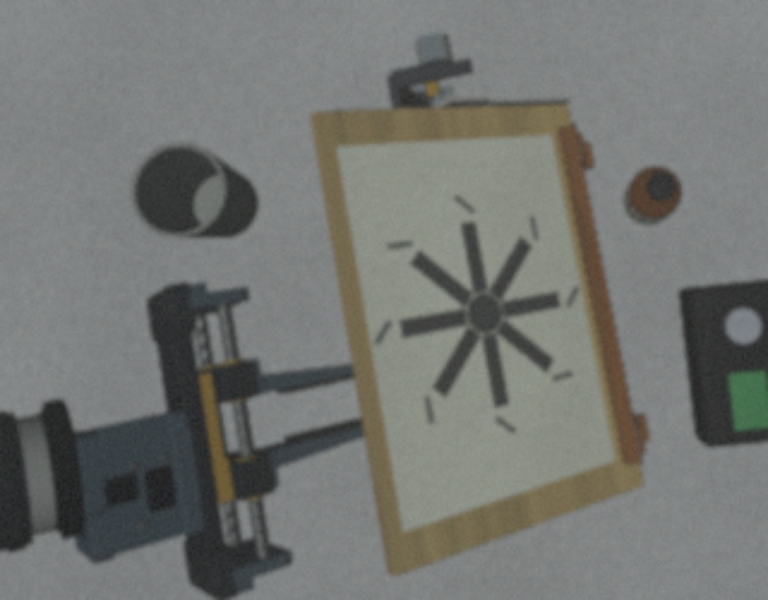

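>>> arm_command(series=[0.002, -0.013, 0.019, 0, 0, 0, 0.003, -0.013, 0.019, 0, 0, 0, 0.003, -0.015, 0.017, 0, 0, 0, 0.003, -0.015, 0.017, 0, 0, 0, 0.003, -0.017, 0.016, 0, 0, 0, 0.003, -0.017, 0.016, 0, 0, 0, 0.003, -0.018, 0.014, 0, 0, 0, 0.003, -0.018, 0.014, 0, 0, 0, 0, 0, 0, 0, 0, 0])

```text
time_s: 7.13
ee_pos: [488.0, 58.1, 220.1]
ee_rot: [-179.9, 53.8, 100.8]
force: [-6.1, 24.1, -5.8]
gripper_width: 27.5
```

```bash
python3 st.py; python3 pic.py p6
```

```text
t 7.1333 q [ 36.7  22.2 102.7 -46.5  87.2  42.4] p [488.   58.1 220.1] F [-6.1 24.1 -5.8]
z [ 0.15  -0.793 -0.591] y [ 0.983  0.186 -0.001]
```

View pics/p6.png

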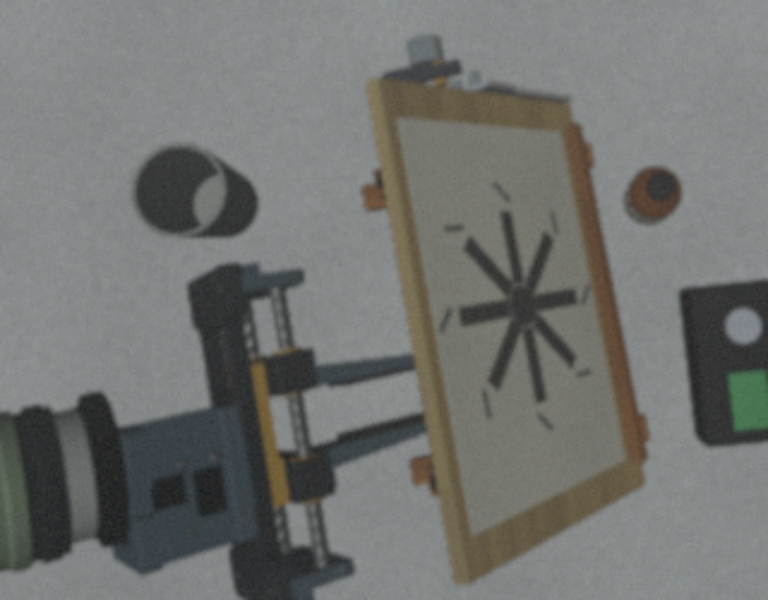

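```bash
cat > ang.py <<'E'
from h import *
import sys
X=np.array([.183,-.983]);Y=np.array([.983,.183]);H=np.array([547,-44.])
f=lambda p:((p-[100,110])*2.4).round(0)
for th in np.arange(.0,1.21,.1):
    u=-210*np.cos(th)+6*np.sin(th);z=90+210*np.sin(th)+6*np.cos(th)
    print(round(th,2),*[f(pr("top",np.r_[H+u*X+v*Y,z])) for v in(-150,150)])
E
python3 ang.py; python3 st.py
```

```text
0.0 [367. 539.] [302. 154.]
0.1 [364. 546.] [296. 149.]
0.2 [363. 553.] [293. 143.]
0.3 [364. 560.] [292. 136.]
0.4 [370. 566.] [295. 129.]
0.5 [378. 572.] [301. 121.]
0.6 [391. 577.] [311. 112.]
0.7 [407. 581.] [324. 102.]
0.8 [428. 584.] [341.  92.]
0.9 [452. 586.] [362.  81.]
1.0 [480. 587.] [386.  71.]
1.1 [512. 586.] [414.  60.]
1.2 [547. 584.] [446.  50.]
t 7.1833 q [ 36.7  22.2 102.7 -46.7  87.3  42.4] p [488.   57.7 220.5] F [-5.1 18.7 -5.9]
z [ 0.15  -0.794 -0.589] y [ 0.982  0.186 -0.001]
```

>>> arm_command(series=[0, 0, 0, 0, 0, 0, 0, 0, 0, 0, 0, 0, 0, 0, 0, 0, 0, 0])

```text
time_s: 7.43
ee_pos: [488.7, 53.0, 223.9]
ee_rot: [-179.7, 54.8, 100.9]
force: [-0.1, 2.7, -1.0]
gripper_width: 27.4
```

```bash
python3 st.py; python3 pic.py p7
```

```text
t 7.4333 q [ 36.5  22.2 102.9 -47.3  87.8  42.4] p [488.7  53.  223.9] F [-0.1  2.7 -1. ]
z [ 0.15  -0.803 -0.577] y [ 0.983  0.186 -0.003]
```

View pics/p7.png

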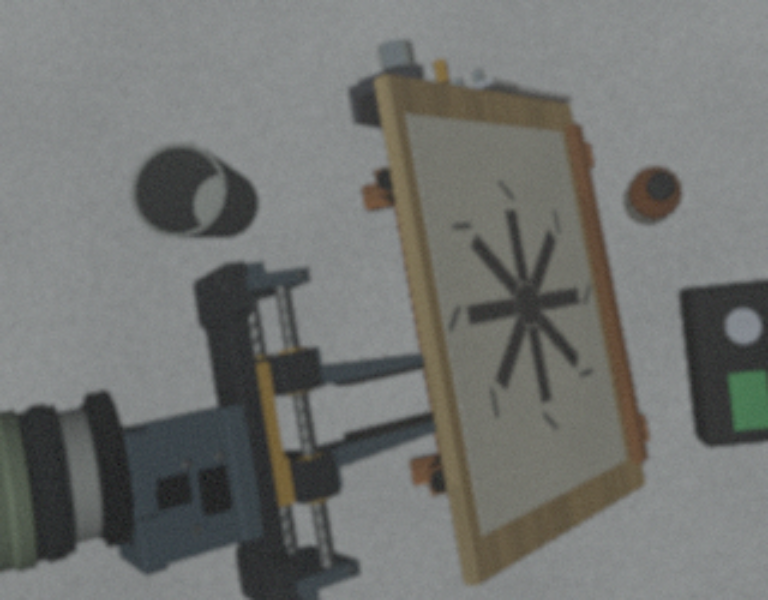

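>>> arm_command(series=[0.001, -0.006, 0.004, 0, 0, 0, 0.001, -0.006, 0.004, 0, 0, 0, 0, 0, 0, 0, 0, 0, 0, 0, 0, 0, 0, 0, 0, 0, 0, 0, 0, 0])

```text
time_s: 7.9
ee_pos: [489.0, 47.0, 227.0]
ee_rot: [-179.6, 54.8, 100.9]
force: [0.5, 2.2, -0.3]
gripper_width: 27.4
```

```bash
python3 st.py; python3 pic.py p8
```

```text
t 7.9 q [ 36.   21.8 103.  -47.6  87.7  41.9] p [489.  47. 227.] F [ 0.5  2.2 -0.3]
z [ 0.148 -0.804 -0.576] y [ 0.983  0.184 -0.004]
```

View pics/p8.png

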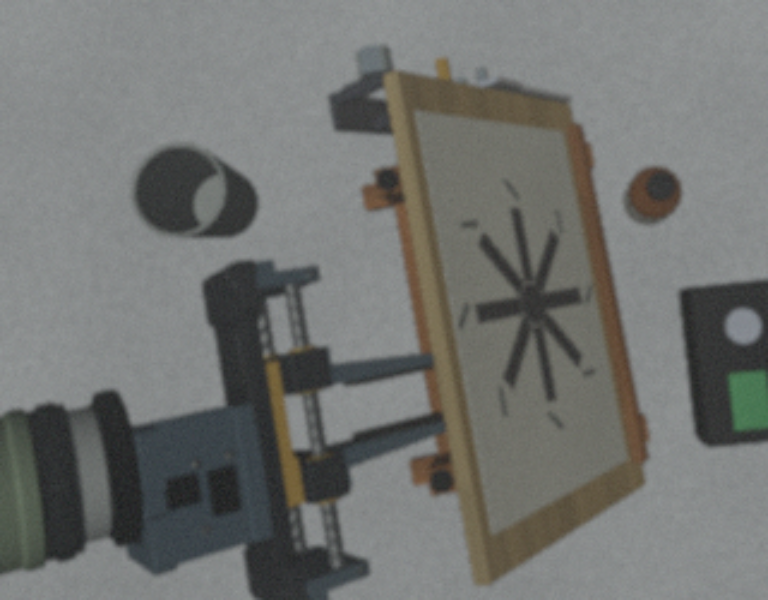

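>>> arm_command(series=[0, 0, 0, 0, 0, 0, 0, 0, 0, 0, 0, 0, -0.002, 0.01, -0.006, 0, 0, 0, -0.002, 0.01, -0.006, 0, 0, 0, -0.002, 0.012, -0.009, 0, 0, 0, -0.002, 0.012, -0.009, 0, 0, 0, -0.002, 0.012, -0.009, 0, 0, 0, -0.002, 0.011, -0.011, 0, 0, 0, -0.002, 0.011, -0.011, 0, 0, 0, -0.002, 0.011, -0.011, 0, 0, 0, -0.002, 0.01, -0.012, 0, 0, 0, -0.002, 0.01, -0.012, 0, 0, 0, -0.002, 0.01, -0.012, 0, 0, 0])

```text
time_s: 9.03
ee_pos: [480.3, 95.6, 183.1]
ee_rot: [-179.7, 54.8, 100.9]
force: [-1.0, -0.1, -0.1]
gripper_width: 27.3
```

```bash
python3 st.py; python3 pic.py p9
```

```text
t 9.0333 q [ 40.5  26.5 102.6 -45.1  87.3  47.5] p [480.3  95.6 183.1] F [-1.  -0.1 -0.1]
z [ 0.149 -0.803 -0.577] y [ 0.983  0.184 -0.003]
```

View pics/p9.png

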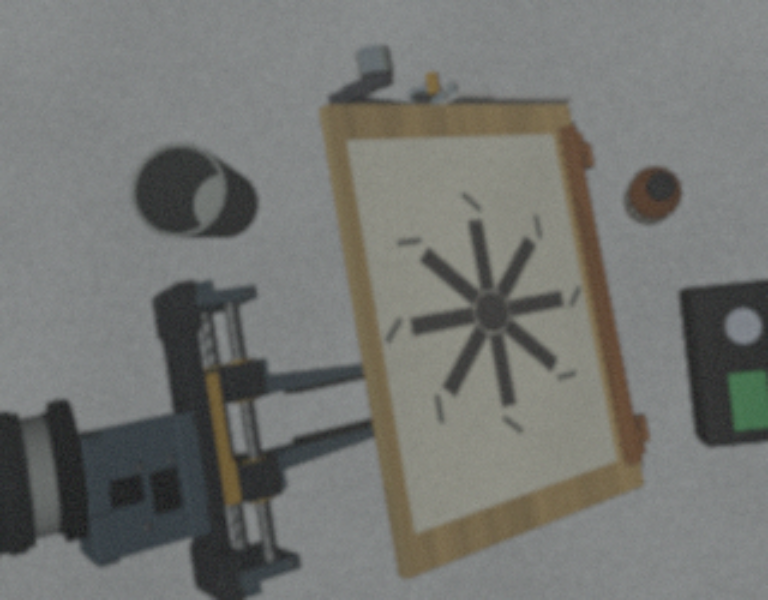

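>>> arm_command(series=[-0.002, 0.009, -0.013, 0, 0, 0, -0.002, 0.009, -0.013, 0, 0, 0, -0.002, 0.009, -0.013, 0, 0, 0, -0.002, 0.009, -0.015, 0, 0, 0, -0.002, 0.009, -0.015, 0, 0, 0, -0.001, 0.008, -0.015, 0, 0, 0, -0.001, 0.007, -0.016, 0, 0, 0, -0.001, 0.007, -0.016, 0, 0, 0, -0.001, 0.007, -0.016, 0, 0, 0, -0.001, 0.004, -0.012, 0, 0, 0, -0.001, 0.004, -0.012, 0, 0, 0, -0.001, 0.004, -0.012, 0, 0, 0, -0.001, 0.004, -0.012, 0, 0, 0, 0, 0, 0, 0, 0, 0, 0, 0, 0, 0, 0, 0, 0, 0, 0, 0, 0, 0, 0, 0, 0, 0, 0, 0])

```text
time_s: 10.5
ee_pos: [473.3, 131.3, 111.5]
ee_rot: [-179.7, 54.7, 100.9]
force: [0.7, 0.6, -4.6]
gripper_width: 27.2
```

```bash
python3 st.py; python3 pic.py p10
```

```text
t 10.5 q [ 43.5  33.1 103.6 -43.6  83.4  54.4] p [473.3 131.3 111.5] F [ 0.7  0.6 -4.6]
z [ 0.149 -0.803 -0.577] y [ 0.983  0.184 -0.003]
```

View pics/p10.png

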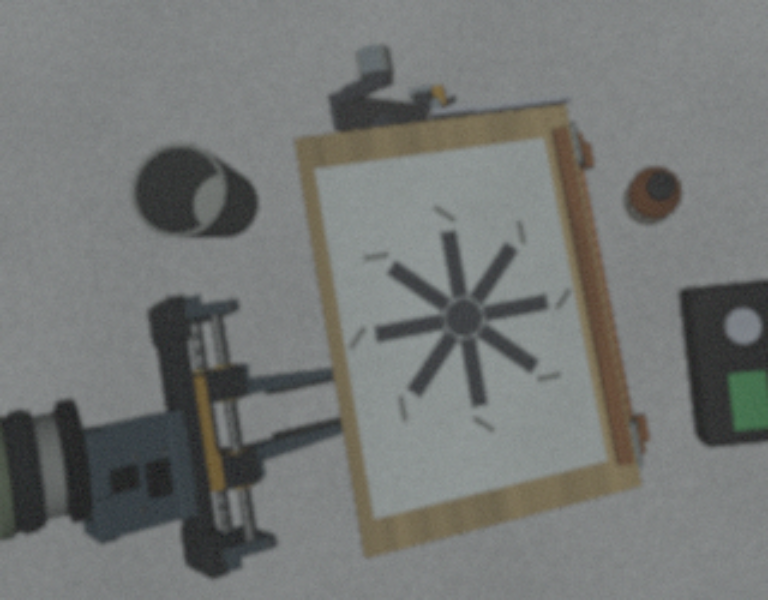

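>>> arm_command(series=[0, 0.002, -0.01, 0, 0, 0, 0, 0.002, -0.01, 0, 0, 0, 0, 0.002, -0.01, 0, 0, 0, 0, 0.002, -0.01, 0, 0, 0, 0, 0.002, -0.01, 0, 0, 0, 0, 0.002, -0.01, 0, 0, 0, 0, 0.002, -0.01, 0, 0, 0, 0, 0.001, -0.01, 0, 0, 0, 0, 0.001, -0.01, 0, 0, 0, 0, 0.001, -0.01, 0, 0, 0, 0, 0.001, -0.01, 0, 0, 0, 0, 0, -0.01, 0, 0, 0, 0, 0, -0.01, 0, 0, 0, 0, 0, 0, 0, 0, 0, 0, 0, 0, 0, 0, 0])

```text
time_s: 11.8
ee_pos: [473.1, 138.6, 58.9]
ee_rot: [-179.6, 54.7, 100.9]
force: [-0.6, 0.8, -4.3]
gripper_width: 27.1
```

```bash
python3 st.py; python3 pic.py p11
```

```text
t 11.8 q [ 44.   37.7 104.7 -43.8  79.5  58.6] p [473.1 138.6  58.9] F [-0.6  0.8 -4.3]
z [ 0.148 -0.803 -0.577] y [ 0.983  0.184 -0.004]
```

View pics/p11.png

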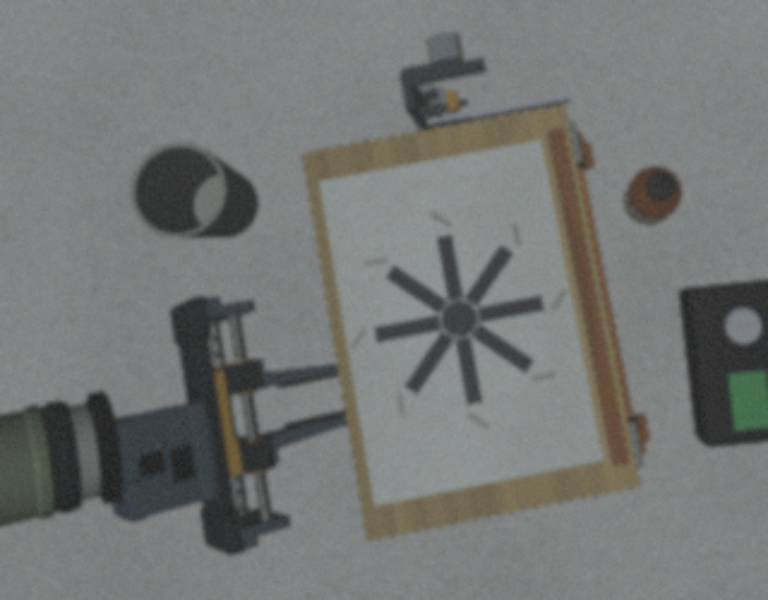

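>>> arm_command(series=[0, 0, -0.01, 0, 0, 0, 0, 0, -0.01, 0, 0, 0, 0, 0, -0.01, 0, 0, 0, 0, 0, 0, 0, 0, 0, 0, 0, 0, 0, 0, 0, 0, 0, 0, 0, 0, 0])

```text
time_s: 12.35
ee_pos: [473.5, 138.3, 48.0]
ee_rot: [-179.7, 54.8, 100.9]
force: [0.6, 1.1, -1.0]
gripper_width: 27.5
```

>>> arm_command(series=[0, 0, -0.01, 0, 0, 0, 0, 0, -0.01, 0, 0, 0, 0, 0, 0, 0, 0, 0, 0, 0, 0, 0, 0, 0])

```text
time_s: 12.68
ee_pos: [473.1, 138.3, 39.4]
ee_rot: [-179.6, 54.8, 100.9]
force: [0.6, 0.1, -0.1]
gripper_width: 27.3
```

```bash
python3 st.py; python3 pic.py p12
```

```text
t 12.6833 q [ 44.   39.4 105.3 -44.1  78.   60.2] p [473.1 138.3  39.4] F [ 0.6  0.1 -0.1]
z [ 0.149 -0.804 -0.576] y [ 0.983  0.184 -0.004]
```

View pics/p12.png

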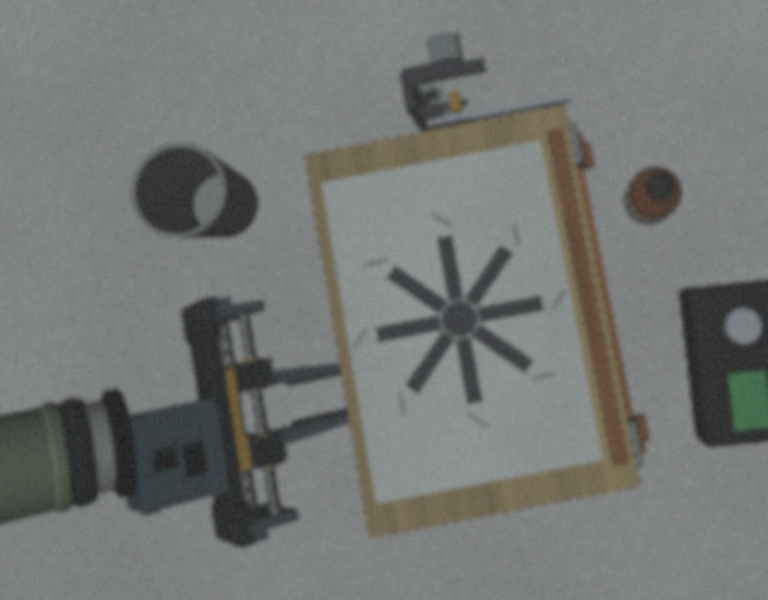

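>>> arm_command(series=[-0.009, 0.048, 0, 0, 0, 0, -0.009, 0.048, 0, 0, 0, 0, -0.009, 0.048, 0.01, 0, 0, 0, -0.009, 0.048, 0.02, 0, 0, 0, -0.009, 0.048, 0.03, 0, 0, 0, 0, 0, 0.05, 0, 0, 0, 0, 0, 0.05, 0, 0, 0, 0, 0, 0, 0, 0, 0, 0, 0, 0, 0, 0, 0])

```text
time_s: 13.48
ee_pos: [455.3, 234.8, 104.0]
ee_rot: [-179.8, 54.7, 100.8]
force: [-0.1, 1.0, -0.1]
gripper_width: 27.2
```

```bash
python3 st.py; python3 pic.py p13
python3 - <<'E'
from workcell import grab_frame
import cv2
cv2.imwrite("pics/s13.png",grab_frame("side")["frame"][:,:,::-1])
E
```

```text
t 13.4833 q [ 51.2  38.   94.2 -38.3  90.3  55.6] p [455.3 234.8 104. ] F [-0.1  1.  -0.1]
z [ 0.15  -0.802 -0.578] y [ 0.983  0.184 -0.002]
```

View pics/p13.png

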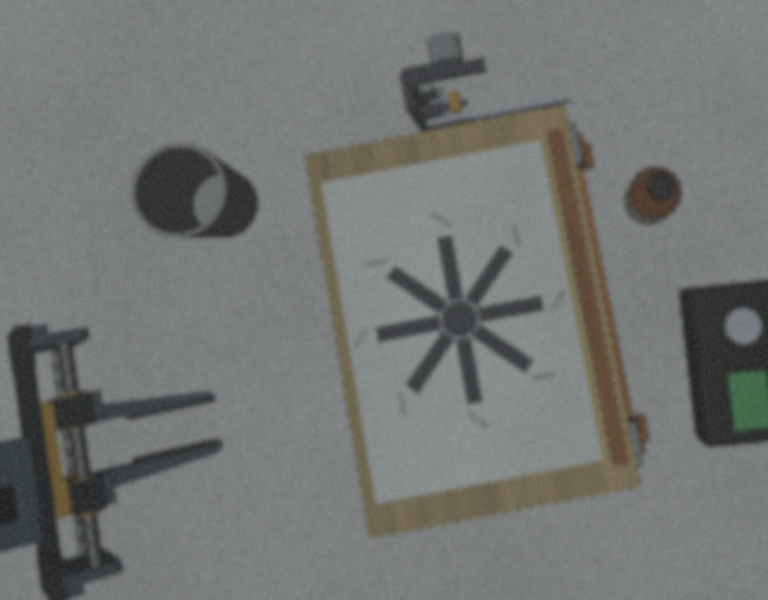

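View pics/s13.png

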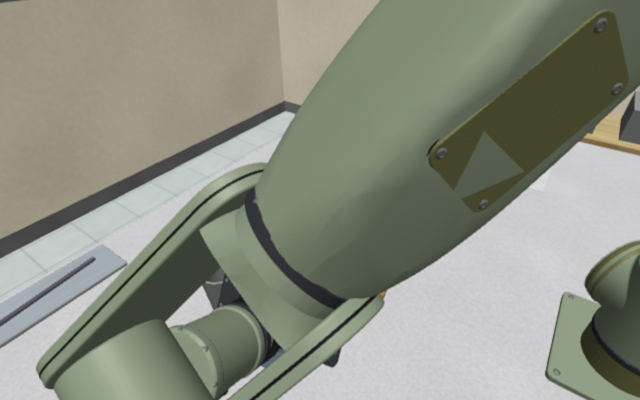

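```bash
python3 -c "
from workcell import env
print(env.job_done())"
```

```text
the job is handed in; nothing more can be done
None
```

I lifted the board past its top notch until the pawl tipped over, then lowered it flat on to the stand with the fingers under its free edge. The job is handed in at about 13.5 s; no verdict was reported.

**Last checks**
- **Pawl:** the top view showed the weight swing away from the hinge and stay there. When the board came down, the pawl was back in its engaged position.
- **Support on the way down:** at about 0.25–0.3 rad the board rested on the gripper with about 4.6 N during a half-second pause. Force readings had been near zero at about 0.7 rad, so contact was light or absent for part of the upper descent.
- **Flat:** in the last top view the free-edge corners are within about 4 pixels of the predicted flat position in the 2.4x enlarged crop.
- **Clear of everything:** the gripper is about 100 mm clear of the edge and the force reading is down to noise. The box, bottle and cup look unmoved.

**Problems and disagreements**
- **First lift missed:** the fingers passed in front of the free edge without touching it. In the pictures the gripper sat about 22 mm further back along its axis than the reported TCP. I corrected for that and went in again.
- **Force peak:** the force reached about 25 N near the top of the lift, just before the pawl tipped. It then dropped to about 3 N.
- **Angle estimate at the top:** my picture-based estimate of the board angle at release was about 1.0 rad, a little under the stated 1.1.
- **Side camera:** the arm blocked this view at the end, so the final check rests on the top view and the force readings only.

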